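Chock a turned blank against the fence and fold its keeper away

TASK

The round wooden blank on the sloping board only leans on the two arms of the steel folding keeper. Take the wedge chock from the bench, set it on the board between the keeper arms with its sloping face towards the blank, and slide it up against the middle of the blank's low side until the blank has rolled up to the fence; press it home firmly (about 8 N; more than 15 N would bruise the wood) and let go of it. Then fold the keeper right down, so that the chock alone holds the blank up there; do not touch the blank with the robot and leave the other things on the bench where they are.

Things in the scene. Friction and masses are not known exactly. Their poses are not given: they have to be found in the camera images.
- board: Fixed plywood board 100 mm wide (its x), y = -130 to +150 mm long, sloping up 8 degrees towards +y. Origin on the bench, axes level, z up. Surface 60 mm above the bench at y = 0 (60 mm + 0.1405 y). A wooden fence 50 mm high, 100 mm wide is clamped square to the slope at the high end, its face anywhere from 105 to 122 mm up the slope from the surface point above the origin: it is not measured, find it by feel.
- blank: Loose turned wooden cylinder, 56 mm diameter, 170 mm long, 0.2 to 0.4 kg, lying along the board's x, overhanging it about 35 mm each side. Origin at its centre, x along its axis. Starts leaning on the keeper, 10 to 34 mm short of the fence. Against the fence its axis is 77 to 94 mm up the slope and 28 mm off the surface (board's y 72 to 89 mm, z 98 to 101 mm).
- chock: Loose wooden wedge, 62 mm long (its x), 40 mm wide, 34 mm high, 60 g. Origin at the centre of its underside. From the toe (+x end, 5.7 mm high) a flat face rises at 55 degrees to the flat top, x = +11 to -31 mm (upright rear end). Upright sides, to be gripped at x = -31 to +8 mm. In place its x points up the slope, its origin 27 to 44 mm up the slope.
- chock_toe (a point): Middle of the lower front edge of the chock's toe, 31 mm in +x from the chock's origin. In place it is 18.6 mm down the slope from the blank's axis, within 25 mm of the board's middle line; chock and blank then touch 12 mm above the surface. Friction under the chock eats much of the push if it is also pressed down on the board.
- keeper (a joint): Keeper angle, rad: at 0 its two arms stand square to the slope (starts 0 to 0.12); grows as it folds down the slope (board's -y); end stop 1.3, folded is past 1.0. Stiff hinge (0.12 N m, 2 N at the handle) that stays where left; axis along the board's x, 34 mm up the slope, 30 mm under the surface. Arms 10 mm thick, 70 mm long, just outside the board's edges at x = -66 and +66 mm.
- keeper_handle (a point): Middle of the keeper's handle: a dark wooden grip 14 mm in diameter along the board's x, on the +x arm, 100 to 145 mm from the board's middle line (this point: 125 mm), 70 mm from the hinge axis, 40 mm above the slope's surface line when the keeper stands up. Free space above, uphill and downhill of it.
- offcut: Bystander: rectangular wooden offcut 75 x 45 x 32 mm, lying flat; origin at the centre of its underside.
- strip: Bystander: thin wooden strip 85 x 30 x 10 mm, lying flat; origin at the centre of its underside.
- tall_block: Bystander: wooden block 45 x 70 mm standing 120 mm tall; origin at the centre of its underside.
- hammer: Bystander: hammer about 0.3 m long, lying along its x; origin on its underside.
- jar: Bystander: clear jar 60 mm in diameter, 75 mm high; origin at the centre of its underside.
- glue: Bystander: white glue bottle 60 mm in diameter, 180 mm high; origin at the centre of its underside.
Things that resemble listed ones, but are neither listed nor needed, are in the scene too. Leave any orange look-alike of the chock alone. What is shaped like the blank but green is not meant.

How it is judged:
By the outcome, as a careful person would: the job done as asked, in the order asked, and still so for the second after the job is handed in, with the robot touching nothing.
It also fails if it takes over 61 s, if anything falls off the work surface, if the arm or the gripper's body presses on something with over 40 N, if the wrist force passes 120 N, or if a joint passes its speed limit or range.

ROBOT

A 6-joint arm with a two-finger parallel gripper is mounted at the origin on the work surface. World frame = base frame: x ahead of the robot, y to its left, z up, the work surface at z = 0. Lengths are in m, angles in rad, forces in N, time in s.
With the tool pointing down it reaches from about 0.375 to 0.75 m from the base axis. Payload 9 kg.
Tool frame: the origin (TCP) lies on the centre line of the jaws, within the pads' length; the fingertips stand ahead of it and the grasp point (between the pads) lies 6 mm ahead of it (bot.finger_overhang is the z of the fingertips in the tool frame, in m); z points along the fingers, y is the line along which they close (so a half turn about z gives the same grasp; the last joint's range is limited). The gripper opens to 85 mm and grips with 20 to 120 N. Pads are 22 mm wide; open, the fingers measure 114 mm over their backs; the gripper's body (76 mm by 85 mm) begins 54 mm behind the grasp point. The pads swing forward as they close: fully open they stand 13 mm farther back than shut.
Start: joints at [-0.218, 0.104, 0.097, 1.564, 0, 1.353], TCP at [0.6, 0, 0.256] pointing down, gripper open.
Joint ranges: [-2.99, 2.99], [-0.84, 1.86], [-1.1, 1.16], [-1.84, 2.11], [-1.51, 1.56], [-3.14, 3.14]. Speed limits (rad/s): [2.22, 2.22, 2.57, 3.14, 3.14, 3.14].

INTERFACE

Orientations are given as [roll, pitch, yaw] about the fixed x, y, z axes, in that order (R = Rz(yaw) Ry(pitch) Rx(roll)).
In Python, from station import sensors, cams, bot gives the robot as it stands.
- The arm moves only by the tool send_rows, never from a script. Its argument "deltas" is a list of rows, each a list of 7 numbers: the turn, a rotation vector about the world's x, y, z in rad, then the shift along the world's x, y, z in m, then the finger opening in m, from 0 to 0.0854. A call has exactly 10 rows; each row is the pose to reach, as a shift and turn from the pose commanded when the call began; what a row does not reach only later rows make up. A row lasts 1/8 s, in which the tool goes at most 62.5 mm and 10.7 degrees, less where a joint would pass 70% of its speed; a pose out of reach is approached as far as the arm can. A call with a gripper value outside its range is refused whole. The fingers move at their own pace and stop on an object; "newtons" is the grip in N (left out, the last holds). Time passes only in rows, so rows that repeat a pose let the fingers close, or fill a call up. It gives the time, the measured TCP pose, the force, the opening and the grip force at its end, in the units of the state.
- sensors.sense(): the state, without advancing time (a new reading comes with each control period).
- cams.get_image(name): name is "scene" or "side" or "wrist"; returns a dict with "img" (420x560x3 uint8, red, green, blue), "K" (3x3 intrinsics, pixels), "origin" and "attitude" of the camera in the world. Camera axes: x right, y up, looking along -z (the intrinsics and any distortion apply to the point x, -y, -z); pixel columns grow to the right and rows downward; lengths in m; the calibration is good to about 2 mm. A picture is of the moment at which its call begins. There is no depth.
- bot.sign_off(): hands the job in; it is judged then, once.
The state is a dict: "clock": time; "joints": joint angles; "joint_velocities": joint speeds; "effort": joint torques, N m; "position": TCP position; "tool_rot": TCP orientation; "wrist_force": force on the tool from outside, world axes, zero at the start; "ft_torque": the same for the moment, N m; "width": finger opening in m; "grip_force": force on a finger pad.
Only numpy, scipy, OpenCV 4.12 (cv2) and the standard library are available. Lean on these libraries where they do the work, as an engineer would, in place of code of your own. Each camera call takes 0.05 s, during which the arm holds its last target. There are 200 camera calls.

## Working session

There is one attempt and no reset: what is moved stays moved. The work goes in short steps, Python scripts to look and compute and a tool call to move; the robot and the scene stay as the last step left them, time stands still between calls to the robot, and variables do not carry over. Pictures are saved under pics/ and viewed, at most 10 in all, crops included, and the job is handed in when it is done.

Besides the shell and the picture viewer there is one more tool, called after "Call:" as name(argument=value, ...) on one line, values as JSON. send_rows: Moves the arm, as the interface text tells. Its arguments: {"type":"object","properties":{"deltas":{"type":"array","items":{"type":"array","items":{"type":"number"}}},"newtons":{"type":"number"}},"required":["deltas"]}

```bash
mkdir -p pics
cat > h.py <<'E'
import numpy as np, cv2
from scipy.spatial.transform import Rotation as R
from station import sensors, cams, bot
def grab(n,f=None):
    d=cams.get_image(n)
    if f: cv2.imwrite('pics/'+f,d['img'][:,:,::-1])
    return d
def att(d):
    a=np.array(d['attitude'],float)
    return a if a.shape==(3,3) else R.from_euler('xyz',a).as_matrix()
def ray(d,u,v):
    K=np.array(d['K']); c=np.linalg.solve(K,[u,v,1]); return np.array(d['origin']),att(d)@(c*[1,-1,-1])
def onz(d,u,v,z):
    o,r=ray(d,u,v); return o+r*(z-o[2])/r[2]
def two(d1,p1,d2,p2):
    o1,r1=ray(d1,*p1);o2,r2=ray(d2,*p2)
    t=np.linalg.lstsq(np.c_[r1,-r2],o2-o1,rcond=None)[0]
    a,b=o1+t[0]*r1,o2+t[1]*r2
    return (a+b)/2,np.linalg.norm(a-b)
def proj(d,p):
    q=att(d).T@(np.array(p)-d['origin'])*[1,-1,-1]; q=np.array(d['K'])@q; return q[:2]/q[2]
E
python3 - <<'E'
from h import *
for n in ('scene','side'):
    d=grab(n,n+'0.png'); print(n,d.keys(),d['K'],d['origin'],d['attitude'])
    import pickle; pickle.dump(d,open(n+'0.pkl','wb'))
print(sensors.sense(),bot.finger_overhang)
E
```

```text
scene dict_keys(['img', 'K', 'origin', 'attitude']) [[408.30789104   0.         282.30377879]
 [  0.         408.30789104 207.91199537]
 [  0.           0.           1.        ]] [ 1.05749709 -0.2036237   1.03345023] [ 0.54271508 -0.01335274  1.08180391]
side dict_keys(['img', 'K', 'origin', 'attitude']) [[491.23268082   0.         286.31512844]
 [  0.         491.23268082 208.59997279]
 [  0.           0.           1.        ]] [0.37077031 0.81036163 1.03095886] [ 0.67322458 -0.01870739 -2.87876864]
{'clock': 0.1, 'joints': array([-2.17712086e-01,  1.04631747e-01,  9.65466178e-02,  1.56391515e+00,
        1.25298571e-05,  1.35307813e+00]), 'joint_velocities': array([ 0.00055134, -0.00164645,  0.00055967, -0.0002931 ,  0.00069231,
        0.000527  ]), 'effort': array([ 5.58294560e-03, -5.58208680e+01,  5.04719281e+01,  1.31238697e-02,
       -3.14059680e-04, -9.08449465e-05]), 'position': array([5.99725568e-01, 6.65638026e-05, 2.55604434e-01]), 'tool_rot': array([-3.14041983e+00, -2.72290643e-04,  1.57080227e+00]), 'wrist_force': array([-0.59890247,  0.85040174,  0.17586444]), 'ft_torque': array([0.03301377, 0.0105599 , 0.00099928]), 'grip_force': 0.0, 'width': 0.08539296247889426} 0.025
```

View pics/scene0.png

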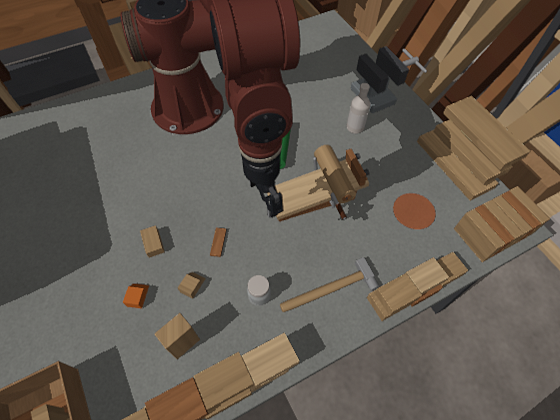

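View pics/side0.png

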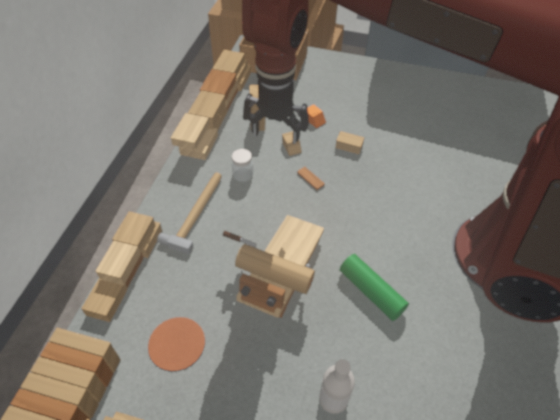

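The scene view shows the board at about (305,192) with the blank at (337,172), and the keeper handle probably at (342,212). Chock candidates:
- small wooden piece at (190,285): probably the chock
- block at (152,240): probably the offcut
- orange look-alike at (136,296)
- tall block at (178,335)
- strip at (220,241)

In the side view the chock is at about (291,143), the blank at (275,270) and the handle at (232,236).

Run:
```python
from h import *; import pickle
s=pickle.load(open('scene0.pkl','rb'));t=pickle.load(open('side0.pkl','rb'))
def crop(d,u,v,w,h): return cv2.resize(d['img'][v:v+h,u:u+w,::-1],(400,300),interpolation=cv2.INTER_CUBIC)
im=np.vstack([np.hstack([crop(s,150,250,80,60),crop(s,260,130,120,90)]),np.hstack([crop(t,250,110,80,60),crop(t,210,205,140,105)])])
cv2.imwrite('pics/c1.png',im)
print(two(s,(190,285),t,(291,143)),two(s,(152,240),t,(350,142)))
print(two(s,(342,212),t,(232,236)))
for p in [(190,285),(152,240),(258,290)]: print(onz(s,*p,0.02))
```

```text
(array([ 0.61530973, -0.22666117,  0.00957311]), np.float64(0.0004965572031278038)) (array([ 0.44671141, -0.2717634 ,  0.0166287 ]), np.float64(0.0010330530398049524))
(array([0.64883803, 0.20449726, 0.10140866]), np.float64(0.006282896613640302))
[ 0.61958511 -0.22655765  0.02      ]
[ 0.4492586  -0.27126749  0.02      ]
[ 0.71376513 -0.07651838  0.02      ]
```

View pics/c1.png

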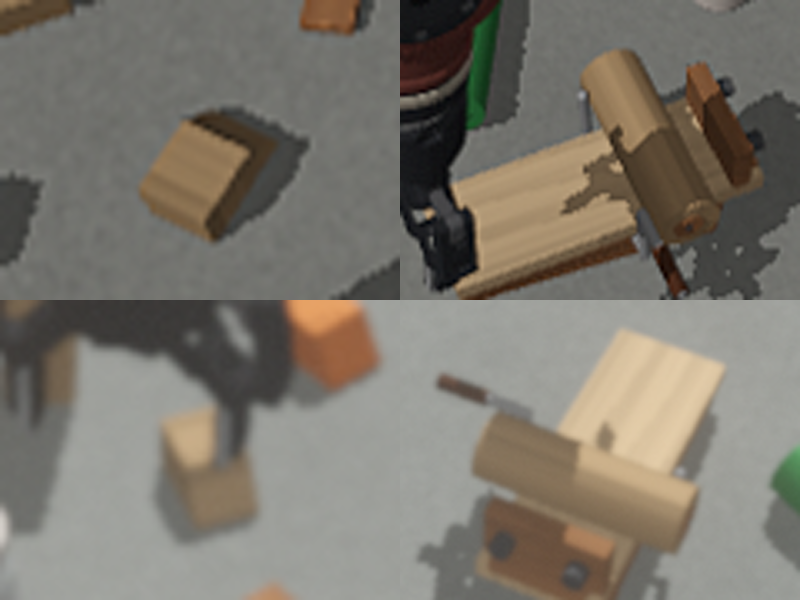

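The crop confirms it: the plain wooden wedge at (190,285) has its dark sloping face turned to world +y, so it's the chock. The orange one at (136,296) is left alone. The handle is the dark grip at about (341,211) in the scene view, and the keeper stands nearly upright.

Call:
send_rows(deltas=[[0,0,0,0,-0.05,0,0.085],[0,0,0,0,-0.1,0,0.085],[0,0,0,0,-0.15,0,0.085],[0,0,0,0,-0.2,0,0.085],[0,0,0,0,-0.2,0,0.085],[0,0,0,0,-0.2,0,0.085],[0,0,0,0,-0.2,0,0.085],[0,0,0,0,-0.2,0,0.085],[0,0,0,0,-0.2,0,0.085],[0,0,0,0,-0.2,0,0.085]])

```text
clock: 1.35
position: [0.6001, -0.1997, 0.2564]
tool_rot: [3.141, 0.0, 1.571]
wrist_force: [0.8, -0.1, 0.6]
width: 0.0853
grip_force: 0.0
```

Run:
```python
from h import *; import pickle
D={n:grab(n) for n in('scene','side','wrist')}
pickle.dump(D,open('v1.pkl','wb'))
w=D['wrist'];print(w['K'],w['origin'],w['attitude'],sensors.sense()['position'])
s,t=D['scene']['img'],D['side']['img']
c=lambda i,u,v,a,b:cv2.resize(i[v:v+b,u:u+a,::-1],(400,300),interpolation=cv2.INTER_CUBIC)
cv2.imwrite('pics/c2.png',np.hstack([np.vstack([c(s,250,120,140,105),c(t,210,200,140,105)]),cv2.resize(w['img'][:,:,::-1],(400,300)).repeat(1,0) if 0 else np.vstack([cv2.resize(w['img'][:,:,::-1],(400,300)),np.zeros((300,400,3),np.uint8)])]))
```

```text
[[354.00519554   0.         277.75261465]
 [  0.         354.00519554 205.91029992]
 [  0.           0.           1.        ]] [ 0.60000493 -0.12955749  0.37284719] [-0.28267334  0.00132966  0.00060533] [ 0.60004214 -0.19994683  0.25632359]
```

View pics/c2.png

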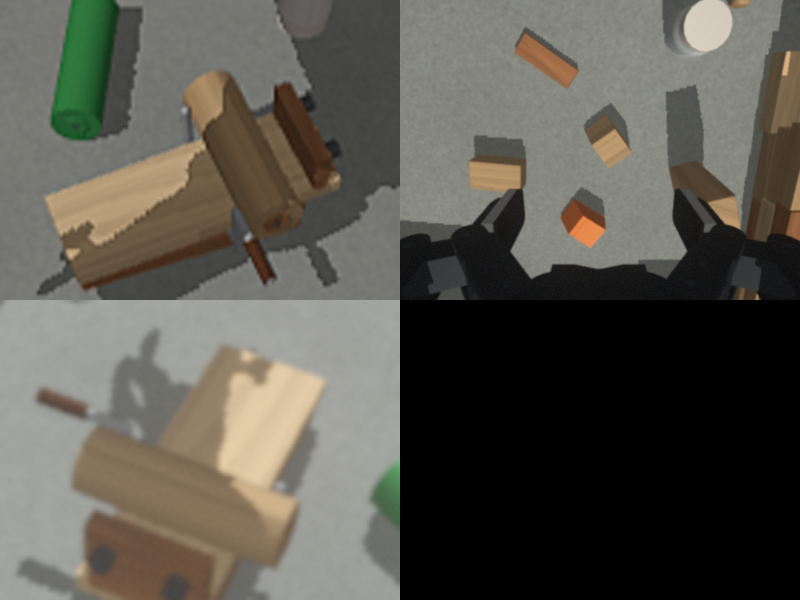

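The wrist view shows the chock at about (290,196), its dark sloping face up and to the left. The orange look-alike is at (257,310) and the offcut at (137,243). The keeper and blank are now clear in both outside views.

Run:
```python
from h import *; import pickle
D=pickle.load(open('v1.pkl','rb'));s,t,w=D['scene'],D['side'],D['wrist']
P=lambda d,a,b:print(d,[x.round(4) for x in two(s,a,t,b)])
P('lowL',(265.8,188.5),(323.8,228));P('lowR',(279,219),(288.5,215.5))
P('hIn',(336.8,204),(240.8,239));P('hOut',(344.5,217.5),(223.3,232.6))
im=np.hstack([cv2.resize(w['img'][150:240,250:340,::-1],(450,450),interpolation=cv2.INTER_CUBIC)])
cv2.imwrite('pics/c3.png',im)
```

```text
lowL [array([0.4526, 0.0774, 0.0399]), np.float64(0.0025)]
lowR [array([0.5532, 0.0629, 0.0341]), np.float64(0.0134)]
hIn [array([0.6242, 0.2062, 0.1028]), np.float64(0.001)]
hOut [array([0.669 , 0.2012, 0.1039]), np.float64(0.0022)]
```

View pics/c3.png

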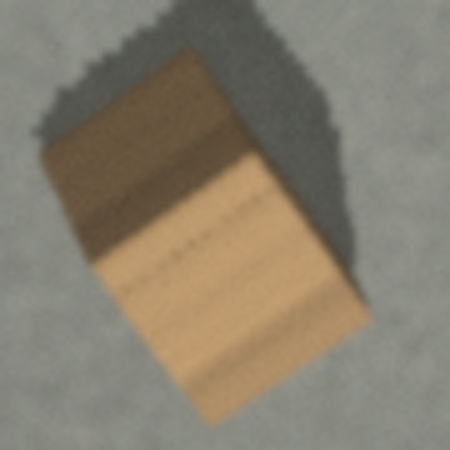

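The close wrist crop shows the whole wedge. Its top corners in full-image pixels are (269,202), (302,180), (324,214) and (292,235), and the toe edge runs (258,181)–(288,160).

Run:
```python
from h import *; import pickle
D=pickle.load(open('v1.pkl','rb'));w=D['wrist']
a=[onz(w,*p,.034)[:2] for p in [(269,202.4),(301.6,180),(324,213.6),(292.4,235)]]
b=[onz(w,*p,.0057)[:2] for p in [(258.4,181),(288,160)]]
print(np.round(a,4),np.round(b,4))
print([np.linalg.norm(a[i]-a[(i+1)%4]).round(4) for i in range(4)],np.linalg.norm(b[0]-b[1]))
f=(a[0]+a[1])/2;r=(a[2]+a[3])/2;toe=(b[0]+b[1])/2
x=(toe-r);print('len',np.linalg.norm(x),'yaw',np.degrees(np.arctan2(x[1],x[0])));x/=np.linalg.norm(x)
org=(toe+r)/2;print('org',org,'grip',org-.010*x)
o=onz(w,257,310,.02);print('orange',o)
```

```text
[[ 0.5909 -0.2244]
 [ 0.6229 -0.2016]
 [ 0.646  -0.236 ]
 [ 0.6146 -0.2589]] [[ 0.5791 -0.2088]
 [ 0.6102 -0.1864]]
[np.float64(0.0392), np.float64(0.0414), np.float64(0.0389), np.float64(0.0419)] 0.03831502252848874
len 0.06126718685261012 yaw 125.57741890642274
org [ 0.61247134 -0.22251076] grip [ 0.61828936 -0.23064407]
orange [ 0.57611927 -0.35508377  0.02      ]
```

Call:
send_rows(deltas=[[0,0,0.16,0.005,-0.008,-0.03,0.065],[0,0,0.32,0.01,-0.016,-0.07,0.065],[0,0,0.48,0.018,-0.031,-0.11,0.065],[0,0,0.621,0.018,-0.031,-0.15,0.065],[0,0,0.621,0.018,-0.031,-0.18,0.065],[0,0,0.621,0.018,-0.031,-0.205,0.065],[0,0,0.621,0.018,-0.031,-0.224,0.065],[0,0,0.621,0.018,-0.031,-0.224,0.065],[0,0,0.621,0.018,-0.031,-0.224,0.03],[0,0,0.621,0.018,-0.031,-0.224,0.03]], newtons=40)

```text
clock: 2.75
position: [0.619, -0.2316, 0.0341]
tool_rot: [3.141, 0.002, 2.192]
wrist_force: [0.1, -0.5, -1.2]
width: 0.039
grip_force: 41.3
```

Call:
send_rows(deltas=[[0,0,0,0,0,0.04,0.03],[0,0,0,0,0,0.09,0.03],[0,0,-0.15,0,0.02,0.14,0.03],[0,0,-0.3,-0.02,0.07,0.19,0.03],[0,0,-0.45,-0.04,0.12,0.218,0.03],[0,0,-0.6,-0.06,0.18,0.218,0.03],[0,0,-0.7,-0.08,0.24,0.218,0.03],[0,0,-0.743,-0.095,0.3,0.218,0.03],[0,0,-0.743,-0.106,0.35,0.218,0.03],[0,0,-0.743,-0.106,0.367,0.218,0.03]])

```text
clock: 4.0
position: [0.5112, 0.1389, 0.2516]
tool_rot: [3.14, -0.001, 1.452]
wrist_force: [0.9, -0.3, -0.6]
width: 0.039
grip_force: 41.4
```

Call:
send_rows(deltas=[[0,0,0,0,0,0,0.03],[0,0,0,0,0,0,0.03],[0,0,0,0,0,0,0.03],[0,0,0,0,0,0,0.03],[0,0,0,0,0,0,0.03],[0,0,0,0,0,0,0.03],[0,0,0,0,0,0,0.03],[0,0,0,0,0,0,0.03],[0,0,0,0,0,0,0.03],[0,0,0,0,0,0,0.03]])

```text
clock: 5.25
position: [0.512, 0.136, 0.2503]
tool_rot: [3.141, 0.0, 1.449]
wrist_force: [-0.3, 0.6, 0.3]
width: 0.0392
grip_force: 41.4
```

Run:
```python
from h import *; import pickle
d=grab('wrist','w2.png'); pickle.dump(d,open('w2.pkl','wb')); q=sensors.sense(); print({k:np.round(q[k],4) for k in('joints','position','tool_rot','wrist_force','width','grip_force')},d['origin'],d['attitude'])
```

```text
{'joints': array([ 0.0125, -0.1116, -0.1288,  1.5535, -0.    ,  1.7053]), 'position': array([0.512 , 0.136 , 0.2503]), 'tool_rot': array([3.1415, 0.    , 1.4488]), 'wrist_force': array([ 0.1931, -0.595 , -0.6401]), 'width': np.float64(0.0393), 'grip_force': np.float64(41.4172)} [0.52060882 0.2058343  0.36682374] [-0.28283251  0.00136047 -0.12147739]
```

View pics/w2.png

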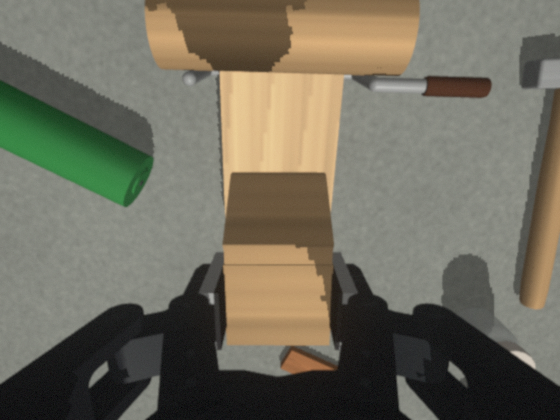

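The wrist view shows the chock held straight, its toe edge at row 172, columns 229–326. The board edges are at (220,75)/(343,80) and (224,205)/(333,205), the handle at (425–490, 87), and the blank's low edge at about row 73.

Run:
```python
from h import *; import pickle
w=pickle.load(open('w2.pkl','rb'))
T=np.array([.512,.136,.2503]); 
hm=[onz(w,u,v,.1035) for u,v in[(425,86),(490,87.5)]];print('handle',np.round(hm,4),np.round((hm[0]+hm[1])/2,4))
O=np.array([.519,.196]);yaw=-.12
for k in range(4):
    ex=np.array([np.cos(yaw),np.sin(yaw)]);ey=np.array([-ex[1],ex[0]])
    n=np.r_[-ey*.1405,1]; 
    def pl(u,v):
        o,r=ray(w,u,v);p0=np.r_[O,.06];return o+r*(n@(p0-o))/(n@r)
    L=[pl(220,75),pl(224,205)];Rr=[pl(343,80),pl(333,200)]
    y1=np.arctan2(*(L[0]-L[1])[[0,1]]);y2=np.arctan2(*(Rr[0]-Rr[1])[[0,1]])
    wd=[(Rr[i]-L[i])[:2]@ex for i in(0,1)]
    mid=((Rr[0]+L[0])/2)[:2]
    h=(hm[0]+hm[1])[:2]/2
    print('yaws',-y1,-y2,'widths',wd,'edges local x',[(p[:2]-O)@ex for p in L+Rr],'handle loc',(h-O)@ex,(h-O)@ey)
    yaw=-(y1+y2)/2
    ex=np.array([np.cos(yaw),np.sin(yaw)]);ey=np.array([-ex[1],ex[0]])
    xm=np.mean([(p[:2]-O)@ex for p in L+Rr]); O=O+xm*ex+((h-O)@ey-.025)*ey; print(O,yaw)
a,b=[onz(w,u,172,.216+.0057) for u in(229,326)];print('toe',a,b,'rel tool',((a+b)/2-T)[:2]@ey,((a+b)/2-T)[:2]@ex,'width',np.linalg.norm(a-b),'ang',np.arctan2(*(b-a)[[1,0]]))
for v in(70,73): 
  p=onz(w,280,v,.09);print('blank low edge',(p[:2]-O)@ey)
```

```text
handle [[0.6247 0.2047 0.1035]
 [0.6702 0.1982 0.1035]] [0.6474 0.2015 0.1035]
yaws -0.15614924167988242 -0.1343866450133822 widths [np.float64(0.09907297968494451), np.float64(0.10166644874177845)] edges local x [np.float64(-0.0463550587481704), np.float64(-0.050450780303304646), np.float64(0.05271792093677412), np.float64(0.051215668438473805)] handle loc 0.12683367318528485 0.020791319393945656
[0.52123439 0.19465152] -0.14526794334663232
yaws -0.1561622383852734 -0.13438558556717878 widths [np.float64(0.09908831257883756), np.float64(0.1014581473105567)] edges local x [np.float64(-0.0495496049759969), np.float64(-0.050784305177155015), np.float64(0.049538707602840654), np.float64(0.0506738421334017)] handle loc 0.12386182603365342 0.02500000000000001
[0.52120462 0.19465662] -0.14527391197622608
yaws -0.15616223980731164 -0.13438558712145515 widths [np.float64(0.09908835422441431), np.float64(0.1014581359109553)] edges local x [np.float64(-0.049519616424289495), np.float64(-0.050753640952577936), np.float64(0.0495687378001248), np.float64(0.050704494958377366)] handle loc 0.12389187578544979 0.02499999999999999
[0.52120461 0.19465662] -0.1452739134643834
yaws -0.15616223980766614 -0.13438558712184145 widths [np.float64(0.0990883542347973), np.float64(0.10145813590811262)] edges local x [np.float64(-0.04951961035735042), np.float64(-0.05075363471717337), np.float64(0.04956874387744688), np.float64(0.05070450119093924)] handle loc 0.12389188186764709 0.025
[0.52120461 0.19465662] -0.1452739134647538
toe [0.4969748  0.18100089 0.2217    ] [0.53696796 0.17612906 0.2217    ] rel tool 0.04283628107523709 -0.0012428391438083193 width 0.04028880224670459 ang -0.12121950819607105
blank low edge 0.0342318559970808
blank low edge 0.03216899755807561
```

Call:
send_rows(deltas=[[0.05,-0.007,-0.008,0.002,0.005,-0.03,0.03],[0.1,-0.014,-0.016,0.004,0.01,-0.06,0.03],[0.138,-0.02,-0.023,0.006,0.02,-0.09,0.03],[0.138,-0.02,-0.023,0.006,0.031,-0.12,0.03],[0.138,-0.02,-0.023,0.006,0.031,-0.14,0.03],[0.138,-0.02,-0.023,0.006,0.031,-0.15,0.03],[0.138,-0.02,-0.023,0.006,0.031,-0.15,0.03],[0.138,-0.02,-0.023,0.006,0.031,-0.15,0.03],[0.138,-0.02,-0.023,0.006,0.031,-0.15,0.03],[0.138,-0.02,-0.023,0.006,0.031,-0.15,0.03]])

```text
clock: 6.55
position: [0.5184, 0.167, 0.1009]
tool_rot: [3.139, -0.14, 1.426]
wrist_force: [0.2, 0.2, -0.8]
width: 0.0391
grip_force: 41.4
```

Run:
```python
from h import *
D={n:grab(n) for n in('scene','side','wrist')}
s,t,w=[D[n]['img'] for n in('scene','side','wrist')]
c=lambda i,u,v,a,b:cv2.resize(i[v:v+b,u:u+a,::-1],(400,300),interpolation=cv2.INTER_CUBIC)
cv2.imwrite('pics/c4.png',np.vstack([np.hstack([c(s,250,120,140,105),c(t,210,200,140,105)]),np.hstack([c(w,0,0,560,420),c(w,180,60,200,150)])]))
q=sensors.sense(); print({k:np.round(q[k],4) for k in('position','tool_rot','wrist_force','width','grip_force')})
print(R.from_euler('xyz',q['tool_rot']).as_matrix().round(3))
```

```text
{'position': array([0.5181, 0.167 , 0.1005]), 'tool_rot': array([ 3.1398, -0.1395,  1.4258]), 'wrist_force': array([-0.2423,  0.6638, -0.1416]), 'width': np.float64(0.0388), 'grip_force': np.float64(41.4411)}
[[ 0.143  0.989  0.022]
 [ 0.98  -0.145  0.137]
 [ 0.139  0.002 -0.99 ]]
```

View pics/c4.png

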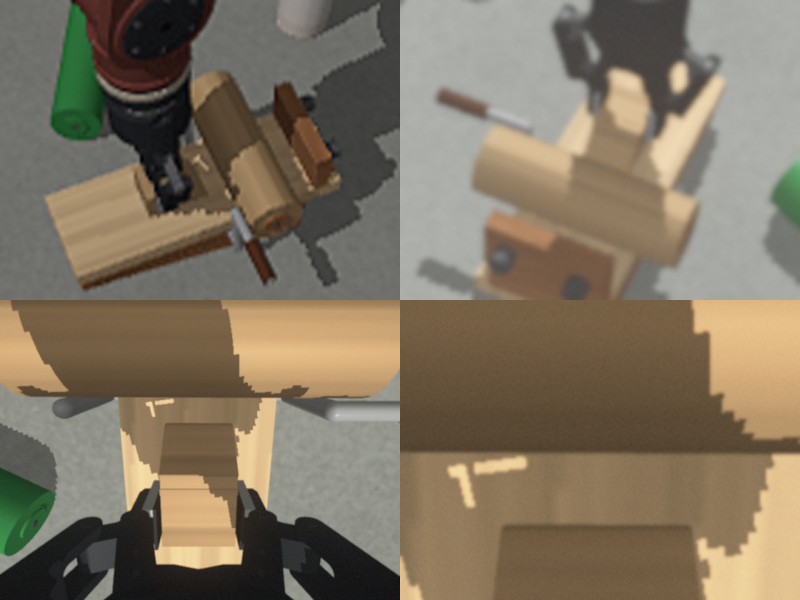

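The chock is centred and square between the arms, about 10 mm above the board with its toe clear of the blank. Next I'll lower it by feel.

Call:
send_rows(deltas=[[0,0,0,0,0.0005,-0.004,0.03],[0,0,0,0,0.001,-0.007,0.03],[0,0,0,0,0.001,-0.008,0.03],[0,0,0,0,0.001,-0.008,0.03],[0,0,0,0,0.001,-0.008,0.03],[0,0,0,0,0.001,-0.008,0.03],[0,0,0,0,0.001,-0.008,0.03],[0,0,0,0,0.001,-0.008,0.03],[0,0,0,0,0.001,-0.008,0.03],[0,0,0,0,0.001,-0.008,0.03]])

```text
clock: 7.95
position: [0.518, 0.168, 0.0923]
tool_rot: [3.14, -0.139, 1.426]
wrist_force: [-0.5, 0.2, -1.9]
width: 0.0389
grip_force: 41.4
```

Call:
send_rows(deltas=[[0,0,0,0,0,-0.0005,0.03],[0,0,0,0,0,-0.001,0.03],[0,0,0,0,0,-0.001,0.03],[0,0,0,0,0,-0.001,0.03],[0,0,0,0,0,-0.001,0.03],[0,0,0,0,0,-0.001,0.03],[0,0,0,0,0,-0.001,0.03],[0,0,0,0,0,-0.001,0.03],[0,0,0,0,0,-0.001,0.03],[0,0,0,0,0,-0.001,0.03]])

```text
clock: 9.2
position: [0.518, 0.168, 0.0913]
tool_rot: [3.14, -0.139, 1.426]
wrist_force: [0.1, 0.0, -0.7]
width: 0.0396
grip_force: 41.4
```

Call:
send_rows(deltas=[[0,0,0,0,0,-0.0005,0.03],[0,0,0,0,0,-0.001,0.03],[0,0,0,0,0,-0.001,0.03],[0,0,0,0,0,-0.001,0.03],[0,0,0,0,0,-0.001,0.03],[0,0,0,0,0,-0.001,0.03],[0,0,0,0,0,-0.001,0.03],[0,0,0,0,0,-0.001,0.03],[0,0,0,0,0,-0.001,0.03],[0,0,0,0,0,-0.001,0.03]])

```text
clock: 10.45
position: [0.5181, 0.168, 0.0906]
tool_rot: [3.14, -0.139, 1.426]
wrist_force: [-2.7, -0.9, 5.1]
width: 0.0393
grip_force: 42.0
```

Call:
send_rows(deltas=[[0,0,0,0.0007,0.0049,0.0009,0.03],[0,0,0,0.0014,0.0098,0.0016,0.03],[0,0,0,0.0021,0.0147,0.0023,0.03],[0,0,0,0.0028,0.0196,0.003,0.03],[0,0,0,0.0034,0.0235,0.0035,0.03],[0,0,0,0.004,0.0275,0.0041,0.03],[0,0,0,0.004,0.0275,0.0041,0.03],[0,0,0,0.004,0.0275,0.0041,0.03],[0,0,0,0.004,0.0275,0.0041,0.03],[0,0,0,0.004,0.0275,0.0041,0.03]])

```text
clock: 11.7
position: [0.5221, 0.1956, 0.0945]
tool_rot: [3.14, -0.14, 1.426]
wrist_force: [0.3, 1.8, 4.3]
width: 0.0392
grip_force: 41.9
```

Run:
```python
from h import *
D={n:grab(n) for n in('scene','side')}
import pickle; pickle.dump(D,open('v3.pkl','wb'))
s,t=[D[n]['img'] for n in('scene','side')]
c=lambda i,u,v,a,b:cv2.resize(i[v:v+b,u:u+a,::-1],(400,450),interpolation=cv2.INTER_CUBIC)
cv2.imwrite('pics/c5.png',np.hstack([c(s,300,130,80,90),c(t,230,225,80,90)]))
```

```text
(no output)
```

View pics/c5.png

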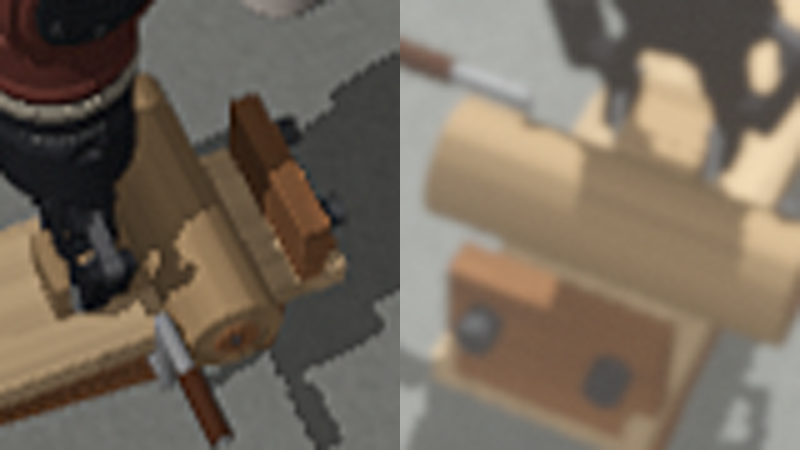

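The scene crop shows the blank, with its end-disc centre at about (347.4,198), still well short of the fence. The fence's foot runs (346,160)–(360,187). I'll turn those into distances up the slope.

Run:
```python
from h import *; import pickle
s=pickle.load(open('v3.pkl','rb'))['scene']
O=np.array([.521,.193,.06]);c,sn=.9903,.1392
ex=np.array([.9897,-.1435,0]);ey=np.array([.1435,.9897,0]);S=ey*c+[0,0,sn];N=-ey*sn+[0,0,c]
def hit(u,v,n,p0):
    o,r=ray(s,u,v);p=o+r*(n@(p0-o))/(n@r)-O;return [round(x*1e3,1) for x in(p@ex,p@S,p@N)]
for p in [(346.4,160),(360,187)]: print('fence foot x,s,n',hit(*p,N,O))
for p in [(346,150),(359.5,177)]: print('fence top?',hit(*p,N,O+.05*N))
print('blank end',hit(347.4,198,ex,O+.085*ex))
q=np.array([.5221,.1956,.0945])-O;print('tcp',q@ex,q@S,q@N)
```

```text
fence foot x,s,n [np.float64(-43.2), np.float64(127.0), np.float64(0.0)]
fence foot x,s,n [np.float64(57.1), np.float64(123.8), np.float64(0.0)]
fence top? [np.float64(-43.7), np.float64(124.9), np.float64(50.0)]
fence top? [np.float64(54.0), np.float64(121.1), np.float64(50.0)]
blank end [np.float64(85.0), np.float64(72.1), np.float64(18.7)]
tcp 0.0007155699999999912 0.00750697862099999 0.033785185056000006
```

Call:
send_rows(deltas=[[0,0,0,0.0003,0.002,0.0004,0.03],[0,0,0,0.0006,0.004,0.0007,0.03],[0,0,0,0.0009,0.006,0.001,0.03],[0,0,0,0.0012,0.008,0.0012,0.03],[0,0,0,0.0015,0.01,0.0015,0.03],[0,0,0,0.0017,0.012,0.0018,0.03],[0,0,0,0.002,0.014,0.0021,0.03],[0,0,0,0.0023,0.016,0.0024,0.03],[0,0,0,0.0023,0.016,0.0024,0.03],[0,0,0,0.0023,0.016,0.0024,0.03]])

```text
clock: 13.05
position: [0.5243, 0.2119, 0.0968]
tool_rot: [3.14, -0.14, 1.426]
wrist_force: [0.0, 1.0, 1.7]
width: 0.0395
grip_force: 41.8
```

Run:
```python
from h import *
D={n:grab(n) for n in('scene','side')}
s,t=[D[n]['img'] for n in('scene','side')]
c=lambda i,u,v,a,b:cv2.resize(i[v:v+b,u:u+a,::-1],(400,450),interpolation=cv2.INTER_CUBIC)
cv2.imwrite('pics/c6.png',np.hstack([c(s,300,130,80,90),c(t,230,225,80,90)]))
print(sensors.sense()['wrist_force'])
```

```text
[-0.41468602  0.43258165  1.78400595]
```

View pics/c6.png

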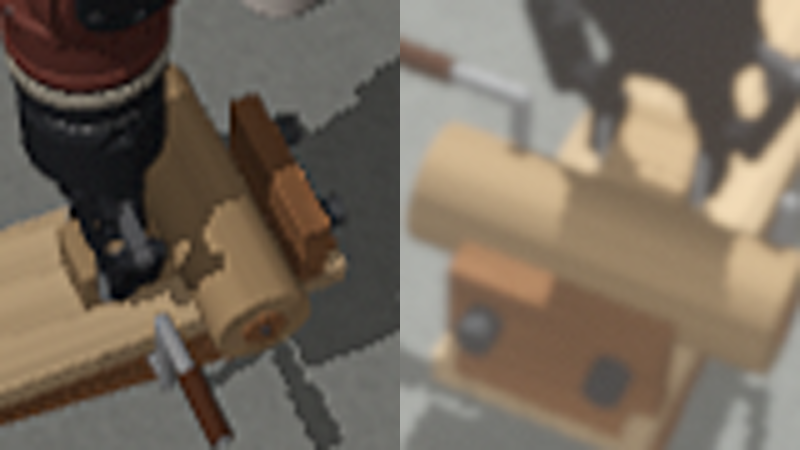

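The blank has left the keeper and is riding on the chock. A few mm of gap to the fence remain: the blank's silhouette is near (240,195) and the fence face begins at about column 270 in that crop row. I'll use tangent rays to estimate the gap before creeping on.

Run:
```python
from h import *; import pickle
from scipy.optimize import brentq
s=pickle.load(open('v3.pkl','rb'))['scene']
O=np.array([.521,.193,.06]);c,sn=.9903,.1392
ex=np.array([.9897,-.1435,0]);ey=np.array([.1435,.9897,0]);S=ey*c+[0,0,sn];N=-ey*sn+[0,0,c]
def axis(u,v):
    o,r=ray(s,u,v);m=np.cross(r,ex);m/=np.linalg.norm(m)
    f=lambda a,sg:(O+a*S+.028*N-o)@m-sg*.028
    return sorted(brentq(f,-1,1,args=(g,)) for g in(1,-1))[0]
for n,P in {'c5':[(180,140),(215,208),(265,285)],'c6':[(205,125),(238,190),(285,260)]}.items():
    print(n,[round(axis(300+u/5,130+v/5)*1e3,1) for u,v in P])
q=np.array([.5243,.2119,.0968])-O;print('tcp',q@ex,q@S,q@N)
```

```text
c5 [65.4, 64.6, 69.0]
c6 [82.5, 81.2, 85.5]
tcp 0.0005538599999999698 0.024115404863999997 0.033773339904
```

Call:
send_rows(deltas=[[0,0,0,0.0001,0.001,0.0001,0.03],[0,0,0,0.0003,0.002,0.0003,0.03],[0,0,0,0.0004,0.003,0.0004,0.03],[0,0,0,0.0006,0.004,0.0006,0.03],[0,0,0,0.0007,0.005,0.0007,0.03],[0,0,0,0.0007,0.005,0.0007,0.03],[0,0,0,0.0007,0.005,0.0007,0.03],[0,0,0,0.0007,0.005,0.0007,0.03],[0,0,0,0.0007,0.005,0.0007,0.03],[0,0,0,0.0007,0.005,0.0007,0.03]])

```text
clock: 14.4
position: [0.525, 0.2166, 0.0975]
tool_rot: [3.14, -0.14, 1.426]
wrist_force: [-0.1, 0.8, 0.6]
width: 0.0395
grip_force: 41.7
```

Call:
send_rows(deltas=[[0,0,0,0.0001,0.0005,0.0001,0.03],[0,0,0,0.0001,0.001,0.0001,0.03],[0,0,0,0.0001,0.001,0.0001,0.03],[0,0,0,0.0001,0.001,0.0001,0.03],[0,0,0,0.0001,0.001,0.0001,0.03],[0,0,0,0.0001,0.001,0.0001,0.03],[0,0,0,0.0001,0.001,0.0001,0.03],[0,0,0,0.0001,0.001,0.0001,0.03],[0,0,0,0.0001,0.001,0.0001,0.03],[0,0,0,0.0001,0.001,0.0001,0.03]])

```text
clock: 15.65
position: [0.5251, 0.2175, 0.0976]
tool_rot: [3.14, -0.139, 1.426]
wrist_force: [-0.3, -0.4, -0.4]
width: 0.0392
grip_force: 41.6
```

Call:
send_rows(deltas=[[0,0,0,0.0001,0.0006,0.0001,0.03],[0,0,0,0.0001,0.0006,0.0001,0.03],[0,0,0,0.0001,0.0006,0.0001,0.03],[0,0,0,0.0001,0.0006,0.0001,0.03],[0,0,0,0.0001,0.0006,0.0001,0.03],[0,0,0,0.0001,0.0006,0.0001,0.03],[0,0,0,0.0001,0.0006,0.0001,0.03],[0,0,0,0.0001,0.0006,0.0001,0.03],[0,0,0,0.0001,0.0006,0.0001,0.03],[0,0,0,0.0001,0.0006,0.0001,0.03]])

```text
clock: 16.9
position: [0.5252, 0.2181, 0.0977]
tool_rot: [3.14, -0.139, 1.426]
wrist_force: [-0.6, -0.1, -0.9]
width: 0.0394
grip_force: 41.6
```

Call:
send_rows(deltas=[[0,0,0,0.0001,0.0007,0.0001,0.03],[0,0,0,0.0001,0.0007,0.0001,0.03],[0,0,0,0.0001,0.0007,0.0001,0.03],[0,0,0,0.0001,0.0007,0.0001,0.03],[0,0,0,0.0001,0.0007,0.0001,0.03],[0,0,0,0.0001,0.0007,0.0001,0.03],[0,0,0,0.0001,0.0007,0.0001,0.03],[0,0,0,0.0001,0.0007,0.0001,0.03],[0,0,0,0.0001,0.0007,0.0001,0.03],[0,0,0,0.0001,0.0007,0.0001,0.03]])

```text
clock: 18.15
position: [0.5253, 0.2188, 0.0978]
tool_rot: [3.14, -0.139, 1.426]
wrist_force: [0.0, -0.8, -1.2]
width: 0.0392
grip_force: 41.6
```

Call:
send_rows(deltas=[[0,0,0,0.0001,0.0007,0.0001,0.03],[0,0,0,0.0001,0.0007,0.0001,0.03],[0,0,0,0.0001,0.0007,0.0001,0.03],[0,0,0,0.0001,0.0007,0.0001,0.03],[0,0,0,0.0001,0.0007,0.0001,0.03],[0,0,0,0.0001,0.0007,0.0001,0.03],[0,0,0,0.0001,0.0007,0.0001,0.03],[0,0,0,0.0001,0.0007,0.0001,0.03],[0,0,0,0.0001,0.0007,0.0001,0.03],[0,0,0,0.0001,0.0007,0.0001,0.03]])

```text
clock: 19.4
position: [0.5254, 0.2195, 0.0979]
tool_rot: [3.14, -0.139, 1.426]
wrist_force: [0.3, -0.8, -0.8]
width: 0.0391
grip_force: 41.5
```

Call:
send_rows(deltas=[[0,0,0,0.0001,0.0007,0.0001,0.03],[0,0,0,0.0001,0.0007,0.0001,0.03],[0,0,0,0.0001,0.0007,0.0001,0.03],[0,0,0,0.0001,0.0007,0.0001,0.03],[0,0,0,0.0001,0.0007,0.0001,0.03],[0,0,0,0.0001,0.0007,0.0001,0.03],[0,0,0,0.0001,0.0007,0.0001,0.03],[0,0,0,0.0001,0.0007,0.0001,0.03],[0,0,0,0.0001,0.0007,0.0001,0.03],[0,0,0,0.0001,0.0007,0.0001,0.03]])

```text
clock: 20.65
position: [0.5255, 0.2202, 0.098]
tool_rot: [3.14, -0.139, 1.426]
wrist_force: [-0.6, -0.7, -0.2]
width: 0.039
grip_force: 41.5
```

Call:
send_rows(deltas=[[0,0,0,0.0001,0.0007,0.0001,0.03],[0,0,0,0.0001,0.0007,0.0001,0.03],[0,0,0,0.0001,0.0007,0.0001,0.03],[0,0,0,0.0001,0.0007,0.0001,0.03],[0,0,0,0.0001,0.0007,0.0001,0.03],[0,0,0,0.0001,0.0007,0.0001,0.03],[0,0,0,0.0001,0.0007,0.0001,0.03],[0,0,0,0.0001,0.0007,0.0001,0.03],[0,0,0,0.0001,0.0007,0.0001,0.03],[0,0,0,0.0001,0.0007,0.0001,0.03]])

```text
clock: 21.9
position: [0.5256, 0.2209, 0.0981]
tool_rot: [3.14, -0.139, 1.426]
wrist_force: [0.2, -0.3, -1.5]
width: 0.0393
grip_force: 41.5
```

Call:
send_rows(deltas=[[0,0,0,0.0001,0.0007,0.0001,0.03],[0,0,0,0.0001,0.0007,0.0001,0.03],[0,0,0,0.0001,0.0007,0.0001,0.03],[0,0,0,0.0001,0.0007,0.0001,0.03],[0,0,0,0.0001,0.0007,0.0001,0.03],[0,0,0,0.0001,0.0007,0.0001,0.03],[0,0,0,0.0001,0.0007,0.0001,0.03],[0,0,0,0.0001,0.0007,0.0001,0.03],[0,0,0,0.0001,0.0007,0.0001,0.03],[0,0,0,0.0001,0.0007,0.0001,0.03]])

```text
clock: 23.15
position: [0.5257, 0.2213, 0.0982]
tool_rot: [3.14, -0.139, 1.426]
wrist_force: [-0.3, -5.5, -0.5]
width: 0.0394
grip_force: 41.6
```

Call:
send_rows(deltas=[[0,0,0,0,0.0001,-0.0001,0.03],[0,0,0,0,0.0002,-0.00012,0.03],[0,0,0,0,0.0002,-0.00012,0.03],[0,0,0,0,0.0002,-0.00012,0.03],[0,0,0,0,0.0002,-0.00012,0.03],[0,0,0,0,0.0002,-0.00012,0.03],[0,0,0,0,0.0002,-0.00012,0.03],[0,0,0,0,0.0002,-0.00012,0.03],[0,0,0,0,0.0002,-0.00012,0.03],[0,0,0,0,0.0002,-0.00012,0.03]])

```text
clock: 24.4
position: [0.5257, 0.2213, 0.0981]
tool_rot: [3.14, -0.138, 1.426]
wrist_force: [-2.0, -6.9, 0.6]
width: 0.0395
grip_force: 41.7
```

Call:
send_rows(deltas=[[0,0,0,0,0.0001,0,0.03],[0,0,0,0,0.0001,0,0.03],[0,0,0,0,0.0001,0,0.03],[0,0,0,0,0.0001,0,0.03],[0,0,0,0,0.0001,0,0.03],[0,0,0,0,0.0001,0,0.03],[0,0,0,0,0.0001,0,0.03],[0,0,0,0,0.0001,0,0.03],[0,0,0,0,0.0001,0,0.03],[0,0,0,0,0.0001,0,0.03]])

```text
clock: 25.65
position: [0.5256, 0.2214, 0.0981]
tool_rot: [3.14, -0.138, 1.425]
wrist_force: [-2.0, -6.8, 0.8]
width: 0.0393
grip_force: 41.7
```

Call:
send_rows(deltas=[[0,0,0,0,0.00012,0,0.03],[0,0,0,0,0.00012,0,0.03],[0,0,0,0,0.00012,0,0.03],[0,0,0,0,0.00012,0,0.03],[0,0,0,0,0.00012,0,0.03],[0,0,0,0,0.00012,0,0.03],[0,0,0,0,0.00012,0,0.03],[0,0,0,0,0.00012,0,0.03],[0,0,0,0,0.00012,0,0.03],[0,0,0,0,0.00012,0,0.03]])

```text
clock: 26.9
position: [0.5257, 0.2214, 0.0982]
tool_rot: [3.14, -0.138, 1.425]
wrist_force: [-3.0, -8.6, 1.5]
width: 0.0392
grip_force: 41.7
```

Call:
send_rows(deltas=[[0,0,0,0,0,0,0.058],[0,0,0,0,0,0,0.058],[0,0,0,0,0,0,0.058],[0,0,0,0,0,0,0.058],[0,0,0,0,0,0,0.058],[0,0,0,-0.0002,-0.0014,0.01,0.058],[0,0,0,-0.0007,-0.0041,0.03,0.058],[0,0,0,-0.0013,-0.0082,0.059,0.058],[0,0,0,-0.002,-0.0137,0.099,0.058],[0,0,0,-0.002,-0.0137,0.099,0.058]])

```text
clock: 28.15
position: [0.5256, 0.2082, 0.2015]
tool_rot: [3.134, -0.141, 1.426]
wrist_force: [-0.3, 0.2, -0.3]
width: 0.0582
grip_force: 0.0
```

Run:
```python
from h import *; import pickle
D={n:grab(n) for n in('scene','side','wrist')}; pickle.dump(D,open('v4.pkl','wb'))
w=D['wrist']; hsv=cv2.cvtColor(w['img'],cv2.COLOR_RGB2HSV)
q=sensors.sense(); print({k:np.round(q[k],4) for k in('clock','joints','position','tool_rot','wrist_force','width')})
s,t=[D[n]['img'] for n in('scene','side')]
c=lambda i,u,v,a,b,W,H:cv2.resize(i[v:v+b,u:u+a,::-1],(W,H),interpolation=cv2.INTER_CUBIC)
cv2.imwrite('pics/c7.png',np.vstack([np.hstack([c(s,300,130,100,75,400,300),c(t,220,215,100,75,400,300)]),np.hstack([c(w['img'],0,0,560,420,400,300),c(w['img'],330,150,200,150,400,300)])]))
```

```text
{'clock': np.float64(28.3), 'joints': array([ 0.0773, -0.0806, -0.2018,  1.4177,  0.1357,  1.7954]), 'position': array([0.5235, 0.2083, 0.1967]), 'tool_rot': array([ 3.1406, -0.1393,  1.4257]), 'wrist_force': array([-0.2121,  0.1309, -0.5003]), 'width': np.float64(0.0581)}
```

View pics/c7.png

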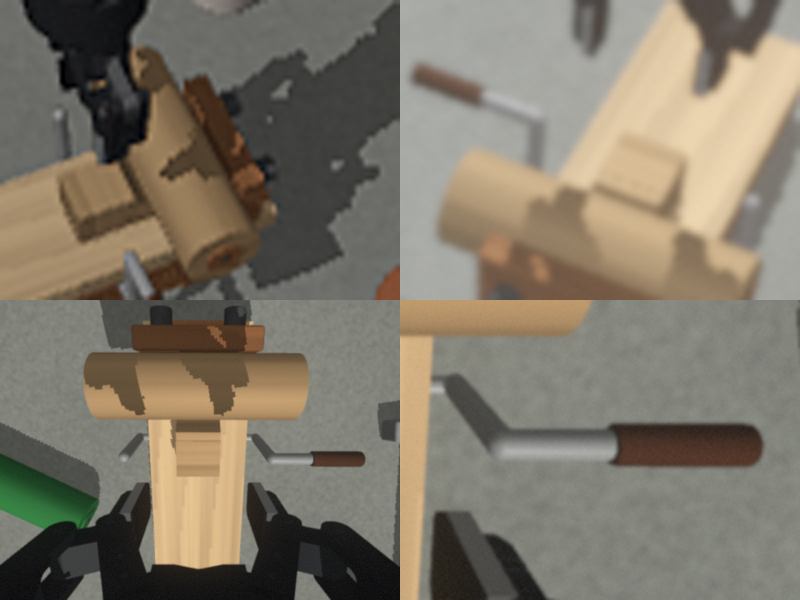

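The last picture shows the blank against the fence with the freed chock under its low side, centred. The keeper is still upright, with its handle in the wrist view at columns 436–511, row 222.

Run:
```python
from h import *; import pickle
w=pickle.load(open('v4.pkl','rb'))['wrist']
O=np.array([.521,.193,.06]);c,sn=.9903,.1392
ex=np.array([.9897,-.1435,0]);ey=np.array([.1435,.9897,0]);S=ey*c+[0,0,sn];N=-ey*sn+[0,0,c]
h=onz(w,474,222.5,.1035);p=h-O;print('handle',h,[p@e for e in(ex,S,N)])
th=np.arcsin((.034-p@S)/.07);print('th0',th)
cmd=np.array([.5235,.2083,.1967])
def tcp(t,gap=.018,dn=.015): return O+.124*ex+(.034-.07*np.sin(t)+gap)*S+(-.03+.07*np.cos(t)+dn)*N
a=tcp(th,.026);print('approach',a,a-cmd)
for t in np.linspace(0.05,1.25,13): print(round(t,2),np.round((tcp(t)-a)*1e3,1),np.round(tcp(t),4))
d=pickle.load(open('v4.pkl','rb'))['scene'];print('hammer head',onz(d,368,272,.02))
```

```text
handle [0.64815173 0.20131466 0.1035    ] [np.float64(0.12464891745074075), np.float64(0.032273679298651735), np.float64(0.03939268968658756)]
th0 0.024664224868856815
approach [0.65090575 0.22474582 0.12255711] [ 0.12740575  0.01644582 -0.07414289]
0.05 [-1.4 -9.6 -1.4] [0.6495 0.2152 0.1211]
0.15 [ -2.4 -16.3  -3.1] [0.6485 0.2084 0.1195]
0.25 [ -3.3 -22.8  -5.4] [0.6476 0.2019 0.1171]
0.35 [ -4.2 -29.1  -8.4] [0.6467 0.1957 0.1142]
0.45 [ -5.1 -35.  -12. ] [0.6458 0.1897 0.1106]
0.55 [ -5.9 -40.6 -16.2] [0.645  0.1842 0.1064]
0.65 [ -6.6 -45.7 -20.9] [0.6443 0.179  0.1017]
0.75 [ -7.3 -50.3 -26.1] [0.6436 0.1744 0.0965]
0.85 [ -7.9 -54.4 -31.7] [0.643  0.1703 0.0908]
0.95 [ -8.4 -57.9 -37.8] [0.6425 0.1668 0.0848]
1.05 [ -8.8 -60.8 -44.1] [0.6421 0.1639 0.0784]
1.15 [ -9.1 -63.1 -50.8] [0.6418 0.1617 0.0718]
1.25 [ -9.4 -64.7 -57.6] [0.6415 0.1601 0.065 ]
hammer head [0.80500146 0.20391275 0.02      ]
```

Call:
send_rows(deltas=[[0,0,0,0.04,0.005,0,0],[0,0,0,0.08,0.01,0,0],[0,0,0,0.12,0.019,0,0],[0,0,0,0.127,0.019,0,0],[0,0,0,0.127,0.019,-0.01,0],[0,0,0,0.127,0.019,-0.03,0],[0,0,0,0.127,0.019,-0.055,0],[0,0,0,0.127,0.019,-0.074,0],[0,0,0,0.127,0.019,-0.074,0],[0,0,0,0.127,0.019,-0.074,0]])

```text
clock: 29.55
position: [0.6509, 0.2274, 0.1239]
tool_rot: [3.139, -0.14, 1.426]
wrist_force: [-0.7, -0.1, 0.2]
width: -0.0
grip_force: 0.0
```

Call:
send_rows(deltas=[[0,0,0,-0.001,-0.006,-0.001,0],[0,0,0,-0.0014,-0.012,-0.0014,0],[0,0,0,-0.0024,-0.019,-0.003,0],[0,0,0,-0.0033,-0.0255,-0.0054,0],[0,0,0,-0.0042,-0.0318,-0.0084,0],[0,0,0,-0.0051,-0.0377,-0.012,0],[0,0,0,-0.0059,-0.0433,-0.0162,0],[0,0,0,-0.0066,-0.0484,-0.0209,0],[0,0,0,-0.0066,-0.0484,-0.0209,0],[0,0,0,-0.0066,-0.0484,-0.0209,0]])

```text
clock: 30.8
position: [0.644, 0.1789, 0.1021]
tool_rot: [3.14, -0.139, 1.426]
wrist_force: [-0.3, -0.7, 0.2]
width: -0.0001
grip_force: 0.0
```

```bash
cat > hd.py <<'E'
from h import *
O=np.array([.521,.193,.06]);c,sn=.9903,.1392
ex=np.array([.9897,-.1435,0]);ey=np.array([.1435,.9897,0]);S=ey*c+[0,0,sn];N=-ey*sn+[0,0,c]
for n in('scene','side'):
    d=grab(n);hsv=cv2.cvtColor(d['img'],cv2.COLOR_RGB2HSV)
    m=cv2.inRange(hsv,(0,90,25),(14,255,125))
    k,l,st,ce=cv2.connectedComponentsWithStats(m)
    pr=[(t,proj(d,O+.125*ex+(.034-.07*np.sin(t))*S+(-.03+.07*np.cos(t))*N).round(0)) for t in(0,.4,.7,1,1.3)]
    print(n,pr)
    for i in range(1,k):
        if st[i,4]>12 and np.linalg.norm(ce[i]-pr[2][1])<45: print(ce[i].round(1),st[i])
print(sensors.sense()['wrist_force'])
E
python3 hd.py
```

```text
scene [(0, array([341., 211.])), (0.4, array([331., 216.])), (0.7, array([325., 220.])), (1, array([320., 224.])), (1.3, array([318., 228.]))]
[355.9 193.6] [352 190   9   8  39]
[300.8 212.5] [279 206  40  15 117]
[325.4 218.9] [321 212  10  15  63]
side [(0, array([231., 235.])), (0.4, array([236., 229.])), (0.7, array([240., 227.])), (1, array([242., 228.])), (1.3, array([244., 231.]))]
[-0.30259254  1.21649915  0.3513423 ]
```

Call:
send_rows(deltas=[[0,0,0,-0.0007,-0.0046,-0.0052,0],[0,0,0,-0.0013,-0.0087,-0.0108,0],[0,0,0,-0.0018,-0.0122,-0.0169,0],[0,0,0,-0.0022,-0.0151,-0.0232,0],[0,0,0,-0.0025,-0.0174,-0.0299,0],[0,0,0,-0.0026,-0.0182,-0.0333,0],[0,0,0,-0.0026,-0.0182,-0.0333,0],[0,0,0,-0.0026,-0.0182,-0.0333,0],[0,0,0,-0.0026,-0.0182,-0.0333,0],[0,0,0,-0.0026,-0.0182,-0.0333,0]])

```text
clock: 32.15
position: [0.6416, 0.1607, 0.069]
tool_rot: [3.14, -0.139, 1.426]
wrist_force: [-0.4, 0.7, 0.9]
width: 0.0
grip_force: 0.0
```

```bash
python3 hd.py
```

```text
scene [(0, array([341., 211.])), (0.4, array([331., 216.])), (0.7, array([325., 220.])), (1, array([320., 224.])), (1.3, array([318., 228.]))]
[355.7 193.8] [352 191   9   7  41]
[342.5 198.8] [339 195  10   8  51]
[295.5 214.3] [279 208  31  13  79]
[318.1 226.8] [314 220  10  15  62]
side [(0, array([231., 235.])), (0.4, array([236., 229.])), (0.7, array([240., 227.])), (1, array([242., 228.])), (1.3, array([244., 231.]))]
[-0.58046338 -0.40876788 -0.36638406]
```

Call:
send_rows(deltas=[[0,0,0,0.001,0.006,0.001,0],[0,0,0,0.002,0.012,0.002,0],[0,0,0,0.002,0.012,0.03,0],[0,0,0,0.002,0.012,0.08,0],[0,0,0,0.002,0.012,0.128,0.058],[0,0,0,-0.04,0.03,0.128,0.058],[0,0,0,-0.09,0.04,0.1282,0.058],[0,0,0,-0.1178,0.0476,0.1282,0.058],[0,0,0,-0.1178,0.0476,0.1282,0.058],[0,0,0,-0.1178,0.0476,0.1282,0.058]])

```text
clock: 33.5
position: [0.5244, 0.2084, 0.1974]
tool_rot: [3.139, -0.14, 1.426]
wrist_force: [0.6, 1.2, -0.4]
width: 0.058
grip_force: 0.0
```

```bash
python3 - <<'E'
from h import *; import pickle
D=pickle.load(open('v4.pkl','rb'));a=D['wrist'];b=grab('wrist');print(np.subtract(b['origin'],a['origin']),np.subtract(b['attitude'],a['attitude']))
f=lambda i:cv2.cvtColor(i['img'],cv2.COLOR_RGB2GRAY)
for n,(r0,r1,c0,c1) in {'blank':(60,175,100,450),'chock':(160,255,235,320),'fence':(25,75,170,390)}.items():
    A,B=f(a)[r0:r1,c0:c1],f(b)[r0:r1,c0:c1]
    print(n,cv2.phaseCorrelate(A.astype('f4'),B.astype('f4')),cv2.absdiff(A,B).mean())
E
python3 hd.py
```

```text
[ 0.00037236  0.00015962 -0.00027259] [-1.12014652e-04  8.17148193e-05  3.31088493e-04]
blank ((-0.4845211699183949, 0.11942774309956405), 0.7315257169582225) 2.3711055900621116
chock ((-0.4407180945999798, 0.12739217244803314), 1.0074827030852989) 2.5391950464396285
fence ((0.11390193404571392, 0.2578494086664378), 0.8724638770209419) 2.489
scene [(0, array([341., 211.])), (0.4, array([331., 216.])), (0.7, array([325., 220.])), (1, array([320., 224.])), (1.3, array([318., 228.]))]
[355.7 193.7] [352 191   9   7  41]
[339.5 199.5] [332 195  17  10  84]
[306.4 210.3] [279 201  52  20 136]
[318.3 227. ] [314 220  10  15  63]
side [(0, array([231., 235.])), (0.4, array([236., 229.])), (0.7, array([240., 227.])), (1, array([242., 228.])), (1.3, array([244., 231.]))]
[-0.65530785 -0.71955014  0.19502869]
```

The blank and chock haven't moved since the chock was released, and the keeper is folded to about 1.2 rad. The robot is clear of everything.

```bash
python3 -c "
from station import bot
print(bot.sign_off())"
```

```text
the job is handed in; nothing more can be done
None
```

The job is handed in: the chock, pressed home at about 9 N and released, alone holds the blank at the fence; the keeper is folded to about 1.2 rad, and the clock stood at about 34 s.

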